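# Gather the stirring discs in the tote's red corner

## Task

Pull the blue-fronted drawer all the way out to its stop and, leaving it open, lift the grey tote with the three white stirring discs level out of it by its black handle, well clear above the drawer. Then tilt the tote by about 35 degrees so that its red corner is the lowest and all three discs slide together into that corner, and finish while still holding it there, tilted, still and up in the air with nothing else carrying it. Lose no disc, and leave the jar standing in the drawer and everything on the bench where it is.

Things in the scene. Friction and masses are not known exactly. Their poses are not given: they have to be found in the camera images.
- drawer (a joint): how far the drawer is pulled out, in m: 0 shut, 0.160 at its stop (starts 0 to 0.02). Needs about 2 N; it stays where it is left.
- drawer_handle (a point): centre of the drawer's steel handle: a level square bar 12 mm thick, 132 mm long, 105 mm above the bench, on two posts 60 mm either side of the centre. It stands 50 mm in front of the blue drawer front and 35 mm below the cabinet's top. Axes as the cabinet's: x into the cabinet (the drawer opens along -x), y along the bar, z up.
- cabinet: fixed white bench-top cabinet, 220 mm deep, 320 wide, 140 high, with a single drawer whose blue front (316 wide, its top 128 above the bench) faces the robot. Origin: on the bench at the middle of its front edge; x points to its back, away from the robot.
- drawer_floor (a point): a point on the middle of the drawer's inner floor, 18 mm above the bench, axes as the cabinet's. The inside is 190 mm long (x) and 280 wide (y), its side and back walls rise 43 mm above the floor. The point is 95 mm behind the inner face of the drawer front. When the drawer is fully out the whole tote stands in the open.
- tote: loose grey open-topped tote, 130 mm long (x) by 116 wide (y) by 42 high, walls and floor 4 mm, about 0.22 kg, standing in the drawer beside the jar (either side), its x within 0.1 rad of the drawer's. A black handle bar bridges its middle. The red corner is at -x, -y: next to the drawer front, on the right seen from the robot. Origin: centre of its underside.
- tote_grip (a point): centre of the tote's black handle: a level flat-sided bar along the tote's y, 16 mm thick (x), 14 high (z), 116 mm free length, over the middle of the tote. This point is 84 mm above the tote's underside; the bar's lower face is 35 mm above the tote's rim. Axes as the tote's: x its long side, y along the bar, z up.
- tote_corner (a point): the tote's red corner, on its inner floor where the two inner walls meet: 61 mm along -x and 54 mm along -y from the middle, 80 mm below tote_grip; axes as the tote's. Floor and walls are red about it for 45 mm.
- jar: loose amber jar with a blue cap, 64 mm across, 75 high, 0.25 kg, standing in the drawer beside the tote (on either side); must stay upright in there. Origin: centre of its underside.
- logbook: loose black book with a red stripe, 210 x 150 x 22 mm, on the bench; leave alone. Origin: centre of its underside.
- washbottle: loose white bottle with a blue cap, 68 mm across, 170 high, on the bench; leave alone. Origin: centre of its underside.
- beaker: loose glass beaker, 70 mm across, 90 high, on the bench; leave alone. Origin: centre of its underside.
- spatula: loose spatula lying on the bench; leave alone. Origin: its underside.
- disc0_center (a point): centre of one of three loose white PTFE-coated stirring discs, 20 mm across, 12 high, 16 g, lying flat in the rear half (+x) of the tote. They are slippery (friction about 0.2): tilted 30 to 40 degrees with the red corner straight downhill, they run all the way into it within about a second.
- disc1_center (a point): centre of one of three loose white PTFE-coated stirring discs, 20 mm across, 12 high, 16 g, lying flat in the rear half (+x) of the tote. They are slippery (friction about 0.2): tilted 30 to 40 degrees with the red corner straight downhill, they run all the way into it within about a second.
- disc2_center (a point): centre of one of three loose white PTFE-coated stirring discs, 20 mm across, 12 high, 16 g, lying flat in the rear half (+x) of the tote. They are slippery (friction about 0.2): tilted 30 to 40 degrees with the red corner straight downhill, they run all the way into it within about a second.

How it is judged:
By the outcome, as a careful person would: the job done as asked, in the order asked, and still so for the second after the job is handed in, while the arm keeps its last pose, push and grip.
It also fails if it takes over 48 s, if anything falls off the work surface, if the arm or the gripper's body presses on something with over 40 N, if the wrist force passes 120 N, or if a joint passes its speed limit or range.

## Robot

A 6-joint arm with a two-finger parallel gripper is mounted at the origin on the work surface. World frame = base frame: x ahead of the robot, y to its left, z up, the work surface at z = 0. Lengths are in mm, angles in rad, forces in N, time in s.
With the tool pointing down it reaches from about 300 to 775 mm from the base axis. Payload 14.6 kg.
Tool frame: the origin (TCP) lies midway between the tips of the shut fingers; the grasp point (between the pads) lies 19 mm behind it; z points along the fingers, y is the direction in which the jaws open and shut (so a half turn about z gives the same grasp; the last joint's range is limited). The gripper opens to 94 mm and grips with 3 to 60 N. Pads are 16 mm wide; open, the fingers measure 119 mm over their backs; the gripper's body (75 mm by 177 mm) begins 78 mm behind the grasp point.
Start: joints at [1.149, 0.3, 1.521, -0, 1.321, -0.067], TCP at [191.068, 515.735, 205.446] pointing down, gripper open.
Joint ranges: [-3.03, 3.03], [-0.79, 2.21], [0.23, 2.52], [-1.04, 4.18], [0, 3.07], [-2.55, 2.55]. Speed limits (rad/s): [2.22, 2.22, 2.57, 3.14, 3.14, 3.14].

## Interface

Orientations are given as [roll, pitch, yaw] about the fixed x, y, z axes, in that order (R = Rz(yaw) Ry(pitch) Rx(roll)).
In Python, from cell import manip, camera gives the robot as it stands. The module is installed in compiled form; this text tells all that it offers.
- The arm moves only by the tool jog_arm, never from a script. Its argument "commands" is a list of rows, each a list of 7 numbers: the shift along the world's x, y, z in units of 1 m (1.0 is 1 m), then the turn, a rotation vector about the world's x, y, z in units of 120 degrees (1.0 is 120 degrees), then the opening, from 0 (shut) to 1 (fully open). In form: [[x, y, z, ax, ay, az, grip], ...]. A call has exactly 10 rows; each row is the pose to reach, as a shift and turn from the pose commanded when the call began; what a row does not reach only later rows make up. A row lasts 1/8 s, in which the tool goes at most 62.5 mm and 10.7 degrees, less where a joint would pass 70% of its speed; a pose out of reach is approached as far as the arm can. A call with a number of a shift or a turn outside -1 to 1 is refused whole. A call with a gripper value outside its range is refused whole. The fingers move at their own pace and stop on an object; "grip_force" is the grip in N (left out, the last holds). Time passes only in rows, so rows that repeat a pose let the fingers close, or fill a call up. It gives the time, the measured TCP pose, the force and the opening at its end, in the units of the state.
- manip.read_state(): the state, without advancing time (a new reading comes with each control period).
- camera(name): name is "side" or "top" or "wrist"; returns a dict with "pixels" (420x560x3 uint8, blue, green, red), "vertical_fov" (degrees; the focal length in pixels is half the picture's height over the tangent of half this angle, whatever the lens; pixels are square), "cx", "cy" (the principal point, pixels), "rvec" (rotation vector, rad) and "tvec" (3), from world to camera coordinates, as OpenCV has them. Camera axes: x right, y down, z forward; pixel columns grow to the right and rows downward; lengths in mm; the calibration is good to about 2 mm. The wrist camera is an equidistant fisheye: a pixel r from the principal point sees the ray r / f radians off the axis. A picture is of the moment at which its call begins. There is no depth.
- manip.sign_off(): hands the job in, once; it reports no verdict.
The state is a dict: "clock": time; "joints": joint angles; "qd": joint speeds; "effort": joint torques, N m; "eef_pos": TCP position; "eef_rot": TCP orientation; "wrist_force": force on the tool from outside, world axes, zero at the start; "moment": the same for the moment, N m; "finger_gap": finger opening in mm.
Only numpy, scipy, OpenCV 4.12 (cv2) and the standard library are available. Lean on these libraries where they do the work, as an engineer would, in place of code of your own. Each camera call takes 0.05 s, during which the arm holds its last target.

## Working session

There is one attempt and no reset: what is moved stays moved. The work goes in short steps, Python scripts to look and compute and a tool call to move; the robot and the scene stay as the last step left them, time stands still between calls to the robot, and variables do not carry over. Pictures are saved under pics/ and viewed, and the job is handed in when it is done.

Besides the shell and the picture viewer there is one more tool, called after "Emit:" as name([rows], argument=value, ...), one row to a line, values as JSON. jog_arm: Moves the arm, as the interface text tells. Its arguments: {"type":"object","properties":{"commands":{"type":"array","items":{"type":"array","items":{"type":"number"}}},"grip_force":{"type":"number"}},"required":["commands"]}

```bash
mkdir -p pics
cat > h.py <<'E'
import numpy as np, cv2
from cell import manip, camera
def snap(n,f):
    c=camera(n); cv2.imwrite('pics/'+f,c['pixels']); 
    np.savez('pics/'+f+'.npz',**{k:v for k,v in c.items()}); return c
def load(f): return {k:v for k,v in np.load('pics/'+f+'.npz').items()}
def ray(c,u,v):
    h=c['pixels'].shape[0]; f=h/2/np.tan(np.radians(float(c['vertical_fov']))/2)
    R=cv2.Rodrigues(np.array(c['rvec'],float))[0]; t=np.array(c['tvec'],float).ravel()
    d=np.array([(u-c['cx'])/f,(v-c['cy'])/f,1.]); return -R.T@t, R.T@d
def onz(c,u,v,z):
    o,d=ray(c,u,v); return o+d*(z-o[2])/d[2]
def proj(c,P):
    h=c['pixels'].shape[0]; f=h/2/np.tan(np.radians(float(c['vertical_fov']))/2)
    R=cv2.Rodrigues(np.array(c['rvec'],float))[0]; p=R@np.array(P,float)+np.array(c['tvec'],float).ravel()
    return p[:2]/p[2]*f+[c['cx'],c['cy']]
E
python3 - <<'E'
from h import *
s=manip.read_state(); print(s)
for n in ['top','side','wrist']:
    c=snap(n,n+'0.png'); print(n,c['vertical_fov'],c['cx'],c['cy'],c['rvec'],c['tvec'])
E
```

```text
{'clock': 0.0, 'joints': array([ 1.14940201e+00,  3.00477586e-01,  1.52158694e+00,  7.65678609e-06,
        1.32068026e+00, -6.66145696e-02]), 'qd': array([-0.00030649, -0.00095028, -0.00253399,  0.00057408,  0.00011029,
       -0.00073925]), 'effort': array([ 2.34013634e-03, -5.31807876e+01, -3.52752793e+01,  7.09980517e-02,
        2.41208839e-02, -1.26974728e-04]), 'eef_pos': array([190.96279025, 515.50652012, 204.88028856]), 'eef_rot': array([-3.14044356e+00, -8.40924270e-05,  2.78681096e+00]), 'wrist_force': array([-0.26927658, -0.31813495, -0.11888726]), 'moment': array([ 0.00483939, -0.02085298,  0.00859848]), 'finger_gap': 93.78233133782216}
top 50.34418678345331 283.6074604629868 212.8768482971318 [ 2.14351401 -2.07963277  0.21976855] [ -59.62833764  604.98675935 1150.12025056]
side 54.16482802154745 281.0190019562022 219.68832833316446 [ 2.53860383 -0.20510023  0.04771829] [-568.5522033   100.05120902 1140.43650374]
wrist 65.70646984690485 279.20672699651954 209.48231854960713 [-2.41584576 -1.68382592 -0.19467565] [-549.27249457  -23.29240508  390.78356617]
```

View pics/top0.png

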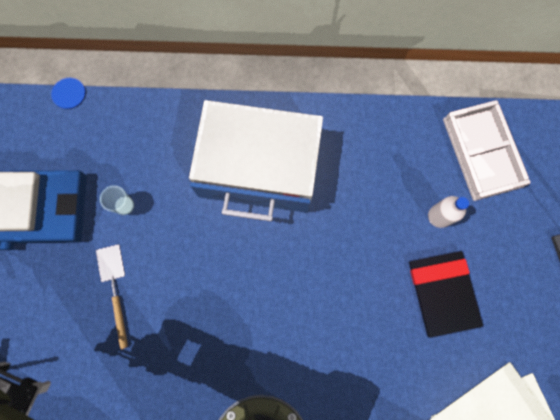

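View pics/side0.png

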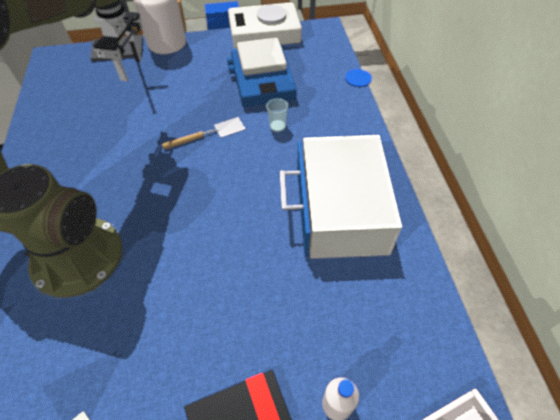

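View pics/wrist0.png

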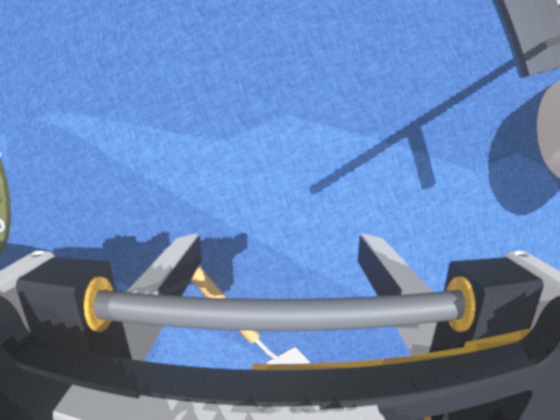

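The top view shows the cabinet's white top at about (195–322, 102–195) and the handle bar from (223,212) to (272,218). The side view shows the handle at about x 283, rows 172–208. I'll zoom in on both to measure.

Run:
```python
from h import *
c=load('top0.png'); im=c['pixels']
cv2.imwrite('pics/ct.png',cv2.resize(im[90:230,180:335],None,fx=5,fy=4.28*5/4.28*0.857,interpolation=cv2.INTER_CUBIC)[:600])
s=load('side0.png'); 
cv2.imwrite('pics/cs.png',cv2.resize(s['pixels'][125:265,270:410],None,fx=4,fy=4,interpolation=cv2.INTER_CUBIC))
# white top
for n,cc in (('top',c),('side',s)):
    hsv=cv2.cvtColor(cc['pixels'],cv2.COLOR_BGR2HSV)
    m=((hsv[...,1]<50)&(hsv[...,2]>150)).astype(np.uint8)
    if n=='top': m[:, :185]=0; m[:,330:]=0; m[:95]=0; m[225:]=0
    else: m[:120]=0; m[262:]=0; m[:,:272]=0; m[:,400:]=0
    k,l,st,ce=cv2.connectedComponentsWithStats(m)
    for i in range(1,k):
        if st[i,4]<20: continue
        cnt=max(cv2.findContours((l==i).astype(np.uint8),0,2)[0],key=cv2.contourArea)
        q=cv2.approxPolyDP(cnt,4,True)[:,0]; print(n,st[i],q.tolist())
        for z in ((140,) if st[i,4]>2000 else (111,)):
            print([onz(cc,*p,z).round(0)[:2].tolist() for p in q])
```

```text
top [  189   100   134    97 10034] [[204, 100], [190, 179], [311, 196], [322, 116]]
[[893.0, 181.0], [672.0, 202.0], [637.0, -110.0], [857.0, -136.0]]
top [222 193  52  28 390] [[226, 193], [222, 213], [271, 219], [272, 199], [268, 214], [228, 210]]
[[645.0, 112.0], [591.0, 119.0], [579.0, -9.0], [633.0, -10.0], [592.0, -1.0], [600.0, 104.0]]
side [272 120  13  11 132] [[272, 121], [272, 129], [284, 127], [283, 120]]
[[600.0, 321.0], [595.0, 286.0], [632.0, 289.0], [634.0, 320.0]]
side [384 120  16  37 307] [[384, 120], [399, 156], [399, 120]]
[[942.0, 267.0], [940.0, 115.0], [988.0, 259.0]]
side [ 303  135   97   98 7979] [[379, 135], [303, 138], [312, 231], [399, 228]]
[[894.0, 179.0], [674.0, 204.0], [636.0, -114.0], [850.0, -141.0]]
side [280 170  23  39 286] [[280, 171], [282, 208], [302, 207], [285, 202], [284, 175], [299, 171]]
[[593.0, 116.0], [578.0, -12.0], [630.0, -18.0], [589.0, 6.0], [601.0, 99.0], [645.0, 107.0]]
side [388 233  10  20  36] [[397, 233], [388, 252]]
[[853.0, -137.0], [814.0, -187.0]]
```

View pics/ct.png

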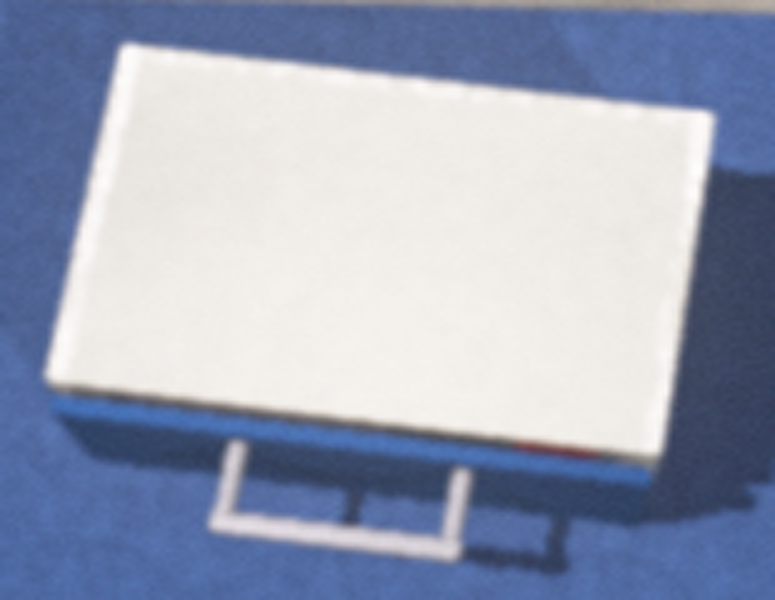

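View pics/cs.png

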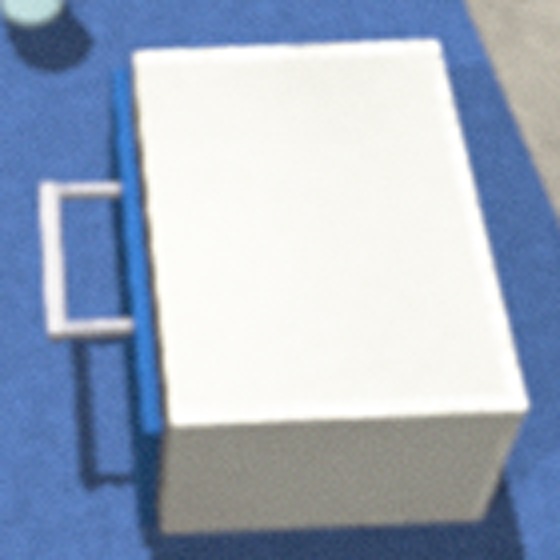

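Emit:
jog_arm([
  [0.04,-0.046,0,0,0,-0.07,0.53],
  [0.085,-0.098,0,0,0,-0.15,0.53],
  [0.13,-0.15,0,0,0,-0.22,0.53],
  [0.175,-0.203,0,0,0,-0.29,0.53],
  [0.22,-0.255,0,0,0,-0.37,0.53],
  [0.265,-0.307,0,0,0,-0.44,0.53],
  [0.31,-0.359,0,0,0,-0.51,0.53],
  [0.355,-0.411,0,0,0,-0.58,0.53],
  [0.4,-0.463,0,0,0,-0.633,0.53],
  [0.4,-0.463,0,0,0,-0.633,0.53],
])

```text
clock: 1.4
eef_pos: [592.2, 50.6, 205.1]
eef_rot: [-3.141, 0.0, 1.458]
wrist_force: [-0.2, -0.5, 1.0]
finger_gap: 50.1
```

Run:
```python
from h import *
c=snap('wrist','w1.png'); s=snap('side','s1.png')
cv2.imwrite('pics/s1c.png',cv2.resize(s['pixels'][60:270,200:410],None,fx=2.8,fy=2.8))
print(manip.read_state()['eef_pos'])
```

```text
[592.77248325  49.08585753 204.37476256]
```

View pics/w1.png

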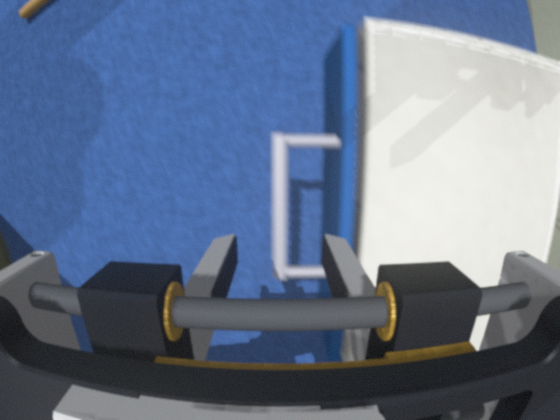

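View pics/s1c.png

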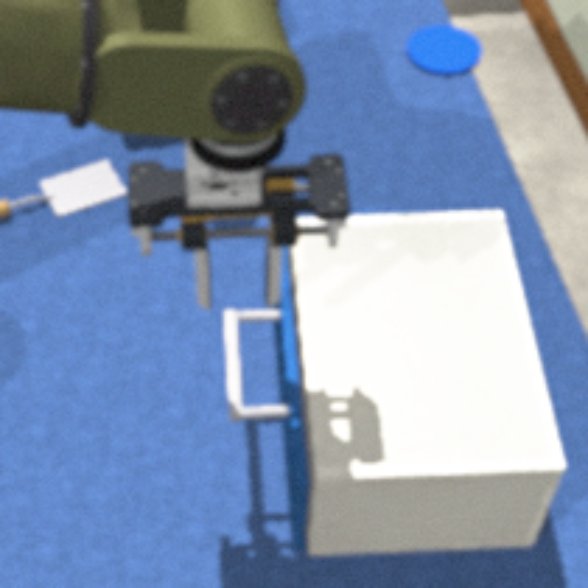

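The bar is centred between the fingers: wrist column about 280, with the fingers at 237 and 325. I'll go down and grip it.

Emit:
jog_arm([
  [0,0.002,-0.03,0,0,0,0.53],
  [0,0.002,-0.06,0,0,0,0.53],
  [0,0.002,-0.09,0,0,0,0.53],
  [0,0.002,-0.11,0,0,0,0.53],
  [0,0.002,-0.119,0,0,0,0.53],
  [0,0.002,-0.119,0,0,0,0.53],
  [0,0.002,-0.119,0,0,0,0.05],
  [0,0.002,-0.119,0,0,0,0.05],
  [0,0.002,-0.119,0,0,0,0.05],
  [0,0.002,-0.119,0,0,0,0.05],
], grip_force=25)

```text
clock: 2.75
eef_pos: [591.1, 54.7, 86.6]
eef_rot: [-3.142, -0.0, 1.461]
wrist_force: [-10.3, 1.5, 2.9]
finger_gap: 13.4
```

Emit:
jog_arm([
  [-0.01,0.001,0,0,0,0,0.05],
  [-0.025,0.003,0,0,0,0,0.05],
  [-0.04,0.004,0,0,0,0,0.05],
  [-0.055,0.006,0,0,0,0,0.05],
  [-0.07,0.008,0,0,0,0,0.05],
  [-0.085,0.009,0,0,0,0,0.05],
  [-0.1,0.011,0,0,0,0,0.05],
  [-0.115,0.0125,0,0,0,0,0.05],
  [-0.128,0.014,0,0,0,0,0.05],
  [-0.132,0.0145,0,0,0,0,0.05],
])

```text
clock: 4.0
eef_pos: [458.2, 69.9, 86.5]
eef_rot: [3.141, -0.001, 1.461]
wrist_force: [4.4, 5.4, -3.3]
finger_gap: 12.3
```

Emit:
jog_arm([
  [-0.003,0.0,0,0,0,0,0.05],
  [-0.006,0.0005,0,0,0,0,0.05],
  [-0.009,0.001,0,0,0,0,0.05],
  [-0.011,0.001,0,0,0,0,0.05],
  [-0.013,0.0015,0,0,0,0,0.05],
  [-0.015,0.0015,0,0,0,0,0.05],
  [-0.017,0.002,0,0,0,0,0.05],
  [-0.019,0.002,0,0,0,0,0.05],
  [-0.021,0.002,0,0,0,0,0.05],
  [-0.021,0.002,0,0,0,0,0.05],
])

```text
clock: 5.25
eef_pos: [437.6, 72.3, 86.5]
eef_rot: [3.141, -0.002, 1.461]
wrist_force: [1.9, 10.5, -0.5]
finger_gap: 11.8
```

Emit:
jog_arm([
  [-0.001,0.001,0,0,0,0,0.05],
  [-0.002,0.001,0,0,0,0,0.05],
  [-0.003,0.001,0,0,0,0,0.05],
  [-0.004,0.0015,0,0,0,0,0.05],
  [-0.005,0.0015,0,0,0,0,0.05],
  [-0.006,0.0015,0,0,0,0,0.05],
  [-0.007,0.002,0,0,0,0,0.05],
  [-0.008,0.002,0,0,0,0,0.05],
  [-0.009,0.002,0,0,0,0,0.05],
  [-0.009,0.002,0,0,0,0,0.05],
])

```text
clock: 6.5
eef_pos: [434.7, 72.6, 87.2]
eef_rot: [3.127, -0.001, 1.461]
wrist_force: [50.3, -4.6, -36.8]
finger_gap: 14.9
```

Stop reached: the force rose to 50 N with x at 434.7. I'll ease off, release and go up.

Emit:
jog_arm([
  [0.002,0,0,0,0,0,0.05],
  [0.004,-0.0005,0,0,0,0,0.05],
  [0.005,-0.0005,0,0,0,0,0.05],
  [0.005,-0.0005,0,0,0,0,0.3],
  [0.005,-0.0005,0,0,0,0,0.5],
  [0.005,-0.0005,0,0,0,0,0.53],
  [0.005,-0.0005,0,0,0,0,0.53],
  [0.005,-0.0005,0.03,0,0,0,0.53],
  [0.005,-0.0005,0.08,0,0,0,0.53],
  [0.005,-0.0005,0.12,0,0,0,0.53],
])

```text
clock: 7.75
eef_pos: [434.0, 72.7, 208.2]
eef_rot: [3.141, -0.0, 1.461]
wrist_force: [-1.5, 0.1, -0.6]
finger_gap: 50.1
```

Run:
```python
from h import *
c=snap('top','t2.png'); s=snap('side','s2.png'); snap('wrist','w2.png')
cv2.imwrite('pics/t2c.png',cv2.resize(c['pixels'][90:270,170:340],None,fx=3.3,fy=3.3,interpolation=cv2.INTER_CUBIC))
cv2.imwrite('pics/s2c.png',cv2.resize(s['pixels'][90:270,220:400],None,fx=3.3,fy=3.3,interpolation=cv2.INTER_CUBIC))
```

```text
(no output)
```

View pics/t2c.png

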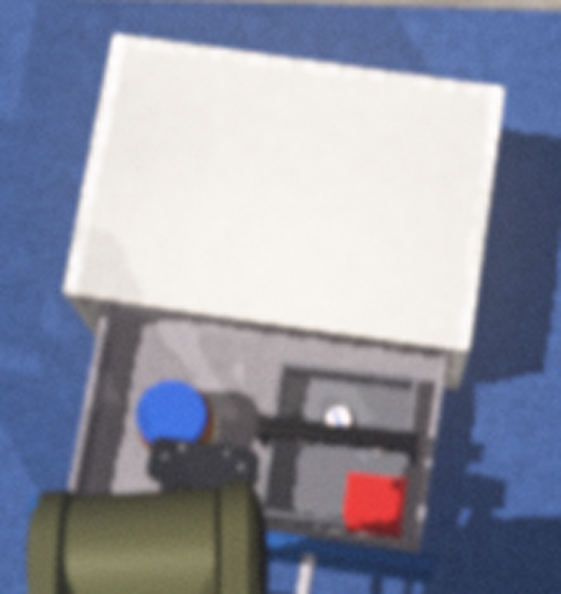

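View pics/s2c.png

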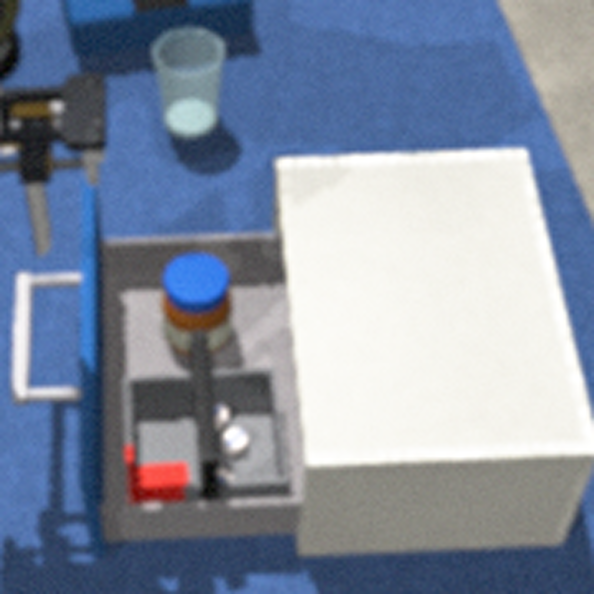

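View pics/w2.png

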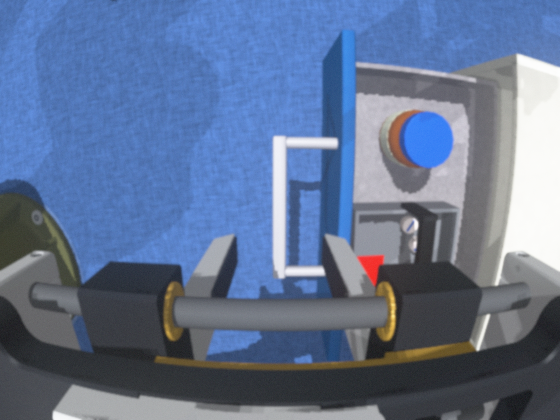

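Run:
```python
from h import *
c=load('t2.png'); s=load('s2.png')
for n,cc,box in (('t',c,(240,210,305,235)),('s',s,(272,185,292,245))):
    im=cc['pixels']; x0,y0,x1,y1=box
    g=im.max(2)[y0:y1,x0:x1]
    m=(g<45).astype(np.uint8)
    k,l,st,ce=cv2.connectedComponentsWithStats(m)
    i=1+np.argmax(st[1:,4]); ys,xs=np.where(l==i); print(n,st[i]+[x0,y0,0,0,0])
    # centreline & width
    if n=='t':
        for x in range(xs.min(),xs.max()+1,3): print(x+x0,ys[xs==x].min()+y0,ys[xs==x].max()+y0,end=' | ')
    else:
        for y in range(ys.min(),ys.max()+1,3): print(y+y0,xs[ys==y].min()+x0,xs[ys==y].max()+x0,end=' | ')
    print()
for u,v in ((248,220.2),(298,225.3)): print('top',onz(c,u,v,109))
for u,v in ((281.5,190.6),(283.9,240.6)): print('side',onz(s,u,v,109))
# red in both
for n,cc in (('t',c),('s',s)):
    hsv=cv2.cvtColor(cc['pixels'],cv2.COLOR_BGR2HSV); m=(((hsv[...,0]<8)|(hsv[...,0]>172))&(hsv[...,1]>170)&(hsv[...,2]>100)).astype(np.uint8)
    m[:200]=0;m[280:]=0;m[:,:240]=0;m[:,350:]=0
    q=max(cv2.findContours(m,0,2)[0],key=cv2.contourArea); r=cv2.approxPolyDP(q,2,True)[:,0]
    print(n,r.tolist(),[onz(cc,*p,22).round(0)[:2].tolist() for p in r])
hd=[(220+20/3.3,90+273/3.3),(220+20/3.3,90+398/3.3)]
print('handle outer',[onz(s,*p,111).round(0) for p in hd])
```

```text
Traceback (most recent call last):
ValueError: attempt to get argmax of an empty sequence
```

Run:
```python
from h import *
c=load('t2.png'); s=load('s2.png')
for n,cc,box in (('t',c,(240,210,305,235)),('s',s,(272,180,292,245))):
    im=cc['pixels']; x0,y0,x1,y1=box
    g=im.max(2)[y0:y1,x0:x1].astype(int)
    print(g.min())
    if n=='t':
        for x in range(0,x1-x0,3):
            col=g[:,x]; ok=np.where(col<70)[0]; print(x+x0,(ok+y0).tolist(),end='|')
    else:
        for y in range(0,y1-y0,3):
            ok=np.where(g[y]<70)[0]; print(y+y0,(ok+x0).tolist(),end='|')
    print()
for u,v in ((248,220.2),(298,225.3)): print('top',onz(c,u,v,109))
for u,v in ((281.5,190.6),(283.9,240.6)): print('side',onz(s,u,v,109))
for n,cc in (('t',c),('s',s)):
    hsv=cv2.cvtColor(cc['pixels'],cv2.COLOR_BGR2HSV); m=(((hsv[...,0]<8)|(hsv[...,0]>172))&(hsv[...,1]>170)&(hsv[...,2]>100)).astype(np.uint8)
    m[:200]=0;m[280:]=0;m[:,:240]=0;m[:,350:]=0
    q=max(cv2.findContours(m,0,2)[0],key=cv2.contourArea); r=cv2.approxPolyDP(q,2,True)[:,0]
    print(n,r.tolist(),[onz(cc,*p,22).round(0)[:2].tolist() for p in r])
hd=[(220+20/3.3,90+273/3.3),(220+20/3.3,90+398/3.3)]
print('handle outer',[onz(s,*p,111).round(0) for p in hd])
```

```text
47
240 [231, 234]|243 [227, 228, 234]|246 [228, 230, 231, 232, 233, 234]|249 [217, 218, 219, 220, 221, 222, 223]|252 [217, 218, 219, 220, 221, 222]|255 [217, 218, 219, 220, 221, 222, 223]|258 [216, 217, 218, 219, 220, 221, 222, 223]|261 [218, 219, 220, 221, 222]|264 [219, 220, 221, 222, 223]|267 [219, 220, 221, 222, 223]|270 [220, 221, 222, 223]|273 [220, 221, 222, 223]|276 [220, 221, 222, 223, 224]|279 [220, 221, 222, 223, 224]|282 [221, 222, 223, 224]|285 [221, 222, 223, 224]|288 [221, 222, 223, 224, 225]|291 [222, 223, 224, 225, 226]|294 [222, 223, 224, 225, 226, 227, 228]|297 []|300 []|303 []|
10
180 []|183 [285]|186 []|189 []|192 []|195 [280, 281]|198 [278, 279, 282, 283]|201 [280, 281, 282, 283]|204 [283]|207 [272, 274, 275, 276, 278, 282, 283]|210 [273, 274, 275, 276, 278, 279, 282, 284]|213 [278, 282, 283]|216 [272]|219 []|222 [284, 285]|225 [284, 285]|228 []|231 [281, 282, 283, 284, 285]|234 [281, 282, 283, 284, 285]|237 [281, 282, 283, 284, 285, 286, 287]|240 [280, 281, 282, 283, 284, 285, 286, 287]|243 []|
top [574.56534958  50.51579392 109.        ]
top [565.05437633 -79.78683289 109.        ]
side [585.82102686  47.32686422 109.        ]
side [ 566.58102206 -111.2679449   109.        ]
t [[277, 234], [276, 249], [289, 250], [291, 236]] [[555.0, -25.0], [513.0, -23.0], [511.0, -59.0], [550.0, -64.0]]
s [[259, 227], [261, 241], [275, 240], [275, 232], [261, 232]] [[512.0, -3.0], [512.0, -50.0], [551.0, -53.0], [555.0, -27.0], [516.0, -21.0]]
handle outer [array([441., 135., 111.]), array([431.,   4., 111.])]
```

Emit:
jog_arm([
  [0.03,-0.02,0,0,0,0,0.53],
  [0.06,-0.038,0,0,0,0,0.53],
  [0.09,-0.055,0,0,0,0.01,0.53],
  [0.115,-0.07,0,0,0,0.02,0.53],
  [0.136,-0.085,0,0,0,0.02,0.53],
  [0.136,-0.085,0,0,0,0.02,0.53],
  [0.136,-0.085,0,0,0,0.02,0.53],
  [0.136,-0.085,0,0,0,0.02,0.53],
  [0.136,-0.085,0,0,0,0.02,0.53],
  [0.136,-0.085,0,0,0,0.02,0.53],
])

```text
clock: 9.15
eef_pos: [570.0, -12.1, 206.6]
eef_rot: [3.141, 0.0, 1.503]
wrist_force: [-0.5, -0.4, 0.1]
finger_gap: 49.8
```

```bash
cat >> h.py <<'E'
def fray(c,u,v):
    h=c['pixels'].shape[0]; f=h/2/np.tan(np.radians(float(c['vertical_fov']))/2)
    R=cv2.Rodrigues(np.array(c['rvec'],float))[0]; t=np.array(c['tvec'],float).ravel()
    p=np.array([u-c['cx'],v-c['cy']]); r=np.hypot(*p); th=r/f
    d=np.array([*(p/max(r,1e-9)*np.sin(th)),np.cos(th)]); return -R.T@t, R.T@d
def fonz(c,u,v,z):
    o,d=fray(c,u,v); return o+d*(z-o[2])/d[2]
E
python3 - <<'E'
from h import *
c=snap('wrist','w3.png'); s=snap('side','s3.png'); st=manip.read_state(); print(st['eef_pos'],st['eef_rot'],st['clock'])
cv2.imwrite('pics/s3c.png',cv2.resize(s['pixels'][150:260,220:330],None,fx=5.4,fy=5.4,interpolation=cv2.INTER_CUBIC))
E
```

```text
[569.98385835 -12.19402596 206.51575152] [3.14151916e+00 3.74778131e-05 1.50307220e+00] 9.25
```

View pics/w3.png

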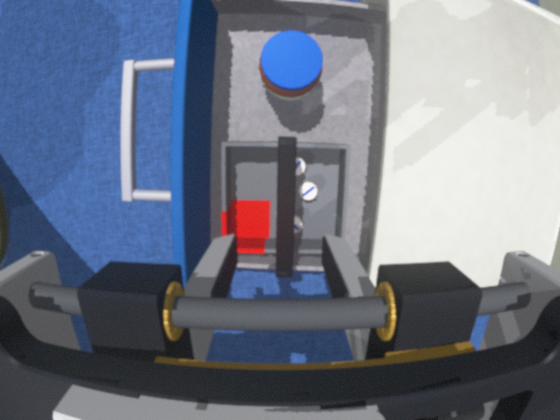

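View pics/s3c.png

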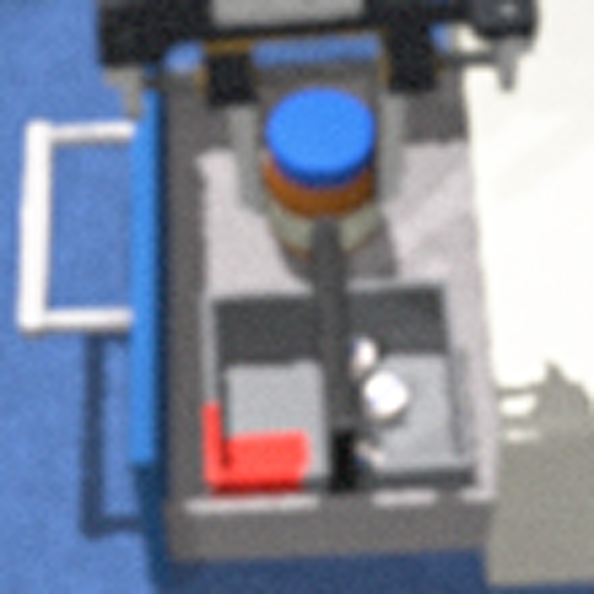

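Wrist view: the black bar runs from (287,138) to (287,275), parallel to the fingers' plane. The discs are at (300,166), (309,191) and (298,225), and the red corner is at about (250,225).

Run:
```python
from h import *
c=load('w3.png'); s=load('s3.png'); im=c['pixels']
g=im.max(2).astype(int)
for v in range(134,284,8):
    ok=np.where(g[v,270:305]<50)[0]+270
    print(v,ok.min() if len(ok) else None,ok.max() if len(ok) else None,end=' |')
print()
for p in ((287.5,138),(287.5,160),(287,230),(286,275)): print(p,fonz(c,*p,109).round(1))
for p in ((222,143),(348,146),(224,262),(346,262)): print('rim',p,fonz(c,*p,60).round(1))
for p in ((326,220),(343,430)): print('side',onz(s,220+p[0]/5.4,150+p[1]/5.4,109).round(1))
for p in ((128,62),(128,200)): print('handle ends',fonz(c,*p,111).round(1))
for p in ((180,65),): print('front out top',fonz(c,*p,128).round(1))
```

```text
134 None None |142 None None |150 None None |158 None None |166 None None |174 None None |182 None None |190 None None |198 None None |206 None None |214 None None |222 None None |230 None None |238 None None |246 None None |254 None None |262 279 282 |270 None None |278 None None |
(287.5, 138) [579.6  50.4 109. ]
(287.5, 160) [578.4  31.6 109. ]
(287, 230) [574.2 -30.5 109. ]
(286, 275) [570.7 -74.5 109. ]
rim (222, 143) [514.7  49.7  60. ]
rim (348, 146) [641.7  38.5  60. ]
rim (224, 262) [503.5 -77.8  60. ]
rim (346, 262) [637.1 -86.9  60. ]
side [582.7  47.4 109. ]
side [570.9 -78.7 109. ]
handle ends [441.  135.2 111. ]
handle ends [428.2   7.6 111. ]
front out top [496.3 119.  128. ]
```

Emit:
jog_arm([
  [0.005,-0.001,-0.02,0,0,-0.003,0.53],
  [0.005,-0.001,-0.05,0,0,-0.003,0.53],
  [0.005,-0.001,-0.08,0,0,-0.003,0.53],
  [0.005,-0.001,-0.105,0,0,-0.003,0.53],
  [0.005,-0.001,-0.118,0,0,-0.003,0.53],
  [0.005,-0.001,-0.1235,0,0,-0.003,0.53],
  [0.005,-0.001,-0.1235,0,0,-0.003,0.53],
  [0.005,-0.001,-0.1235,0,0,-0.003,0.4],
  [0.005,-0.001,-0.1235,0,0,-0.003,0.3],
  [0.005,-0.001,-0.1235,0,0,-0.003,0.3],
], grip_force=45)

```text
clock: 10.5
eef_pos: [575.2, -13.3, 83.3]
eef_rot: [3.141, 0.0, 1.497]
wrist_force: [0.2, -0.3, -1.0]
finger_gap: 28.5
```

Run:
```python
from h import *
c=snap('wrist','w4.png')
```

```text
(no output)
```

View pics/w4.png

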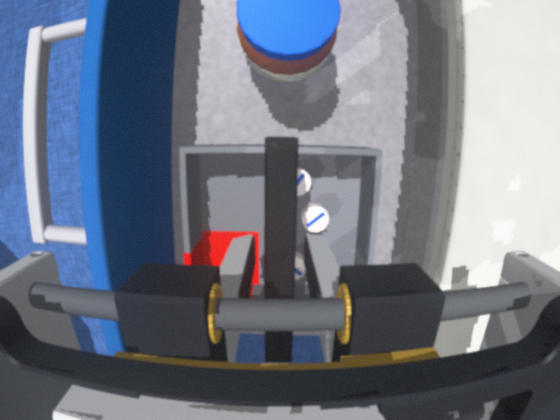

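The bar (columns 265–298) sits midway between the fingers. I'll close slowly and then lift.

Emit:
jog_arm([
  [0,0,0,0,0,0,0.25],
  [0,0,0,0,0,0,0.2],
  [0,0,0,0,0,0,0.1],
  [0,0,0,0,0,0,0.0],
  [0,0,0,0,0,0,0.0],
  [0,0,0,0,0,0,0.0],
  [0,0,0.003,0,0,0,0.0],
  [0,0,0.008,0,0,0,0.0],
  [0,0,0.014,0,0,0,0.0],
  [0,0,0.02,0,0,0,0.0],
])

```text
clock: 11.8
eef_pos: [575.1, -13.3, 103.5]
eef_rot: [3.141, 0.0, 1.497]
wrist_force: [0.1, 0.1, -3.2]
finger_gap: 15.8
```

Emit:
jog_arm([
  [0,0,0.01,0,0,0,0.0],
  [0,0,0.025,0,0,0,0.0],
  [0,0,0.045,0,0,0,0.0],
  [0,0,0.07,0,0,0,0.0],
  [0,0,0.1,0,0,0,0.0],
  [0,0,0.13,0,0,0,0.0],
  [0,0,0.16,0,0,0,0.0],
  [0,0,0.19,0,0,0,0.0],
  [0,0,0.215,0,0,0,0.0],
  [0,0,0.23,0,0,0,0.0],
])

```text
clock: 13.05
eef_pos: [575.0, -13.3, 335.0]
eef_rot: [3.14, 0.0, 1.497]
wrist_force: [-0.4, -0.2, -2.6]
finger_gap: 15.7
```

Run:
```python
from h import *
c=snap('wrist','w5.png'); s=snap('side','s5.png')
print(manip.read_state()['eef_pos'],manip.read_state()['joints'],manip.read_state()['wrist_force'])
```

```text
[575.27765716 -13.28811967 334.66502219] [-8.67377743e-02  2.98392949e-01  1.22880170e+00 -8.89595374e-06
  1.61180990e+00 -1.25752940e-02] [-0.54188366  0.53731738 -2.61265429]
```

View pics/w5.png

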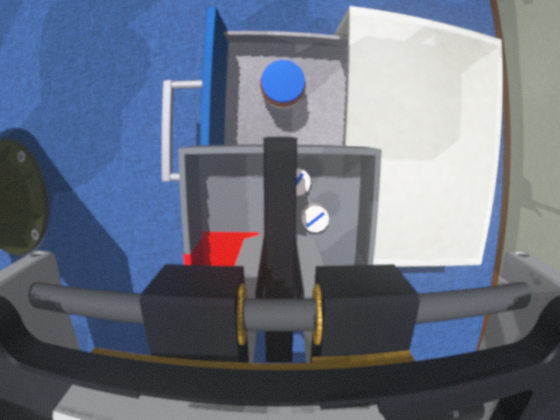

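View pics/s5.png

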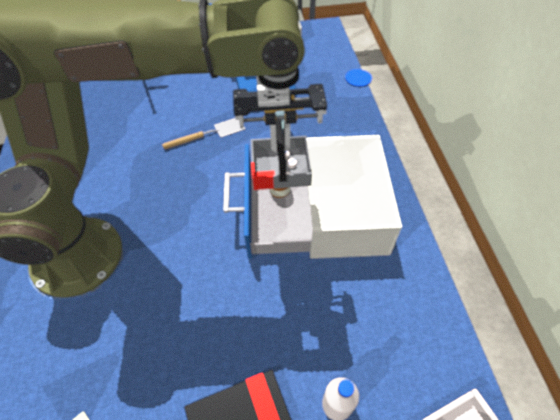

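Emit:
jog_arm([
  [0,0,0,0.012,-0.015,0,0.0],
  [0,0,0,0.03,-0.037,0,0.0],
  [0,0,0,0.05,-0.062,0,0.0],
  [0,0,0,0.07,-0.087,0,0.0],
  [0,0,0,0.09,-0.112,0,0.0],
  [0,0,0,0.11,-0.137,0,0.0],
  [0,0,0,0.13,-0.162,0,0.0],
  [0,0,0,0.15,-0.187,0,0.0],
  [0,0,0,0.17,-0.212,0,0.0],
  [0,0,0,0.182,-0.227,0,0.0],
])

```text
clock: 14.4
eef_pos: [574.5, -13.7, 331.8]
eef_rot: [2.669, -0.402, 1.593]
wrist_force: [0.4, -0.4, -2.1]
finger_gap: 15.7
```

Emit:
jog_arm([
  [0,0,0,0,0,0,0.0],
  [0,0,0,0,0,0,0.0],
  [0,0,0,0,0,0,0.0],
  [0,0,0,0,0,0,0.0],
  [0,0,0,0,0,0,0.0],
  [0,0,0,0,0,0,0.0],
  [0,0,0,0,0,0,0.0],
  [0,0,0,0,0,0,0.0],
  [0,0,0,0,0,0,0.0],
  [0,0,0,0,0,0,0.0],
])

```text
clock: 15.65
eef_pos: [575.1, -13.3, 332.9]
eef_rot: [2.669, -0.401, 1.594]
wrist_force: [-1.4, 0.0, -2.4]
finger_gap: 15.9
```

Run:
```python
from h import *
from scipy.spatial.transform import Rotation as Ro
s=snap('side','s6.png'); t=snap('top','t6.png'); c=snap('wrist','w6.png')
st=manip.read_state(); R=Ro.from_euler('xyz',st['eef_rot']).as_matrix()
print(st['eef_pos'],R.round(3).tolist(),np.degrees(np.arccos(-R[2,2])),st['wrist_force'],st['finger_gap'],st['clock'],st['joints'])
cv2.imwrite('pics/s6c.png',cv2.resize(s['pixels'][60:260,200:400],None,fx=3,fy=3,interpolation=cv2.INTER_CUBIC))
cv2.imwrite('pics/t6c.png',cv2.resize(t['pixels'][100:300,170:370],None,fx=3,fy=3,interpolation=cv2.INTER_CUBIC))
```

```text
[575.07243258 -13.28458369 332.93951923] [[-0.022, 0.894, 0.447], [0.921, -0.157, 0.358], [0.39, 0.419, -0.82]] 34.91558727529625 [-0.30264617 -0.0272985  -3.0415943 ] 15.70216814745625 15.8 [-0.31635515  0.06047952  1.62028646  0.5504976   1.15803205 -0.38952447]
```

View pics/s6c.png

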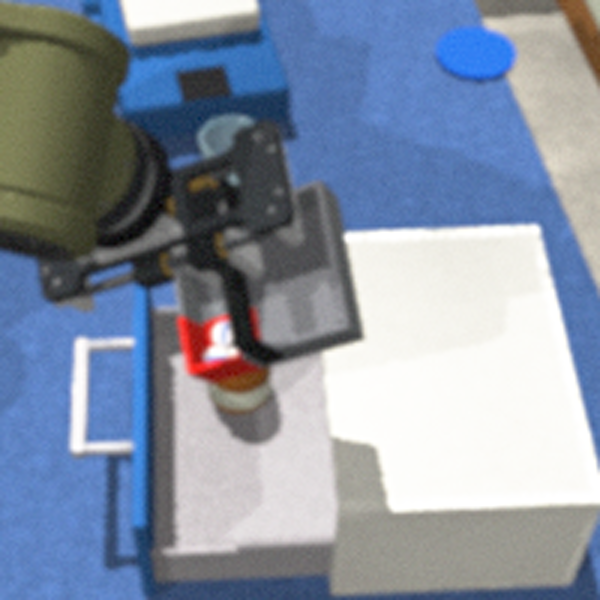

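View pics/t6c.png

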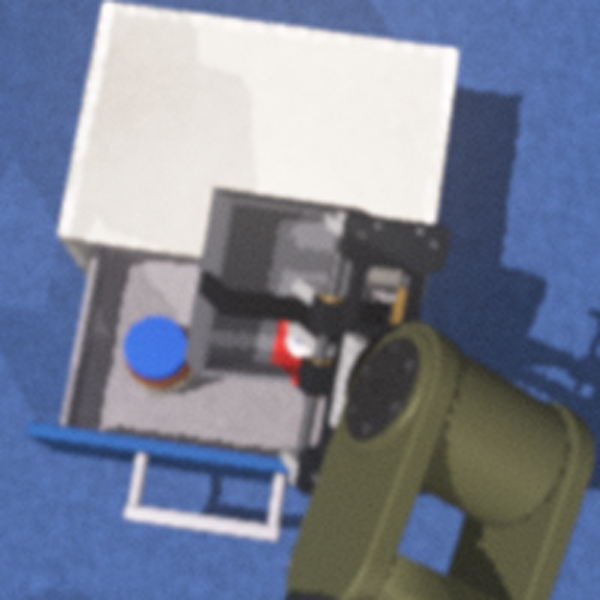

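View pics/w6.png

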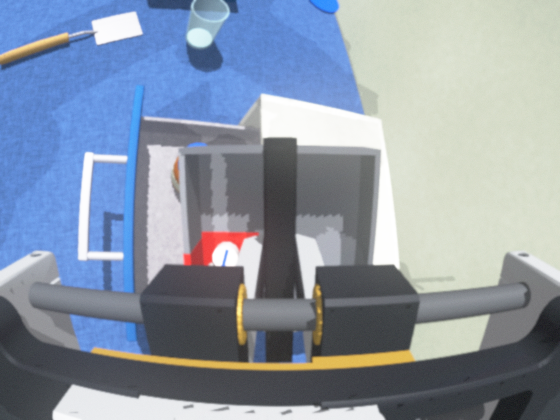

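Run:
```python
from h import *
s=load('s6.png'); t=load('t6.png')
a=cv2.resize(s['pixels'][155:190,250:300],(400,280),interpolation=cv2.INTER_CUBIC)
b=cv2.resize(t['pixels'][190:240,245:295],(280,280),interpolation=cv2.INTER_CUBIC)
cv2.imwrite('pics/z6.png',np.hstack([a,b]))
cv2.imwrite('pics/t6s.png',t['pixels'])
```

```text
(no output)
```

View pics/z6.png

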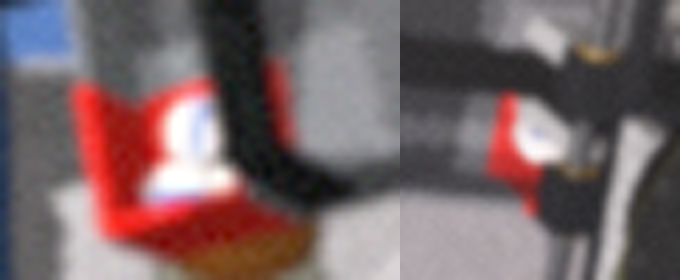

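View pics/s6.png

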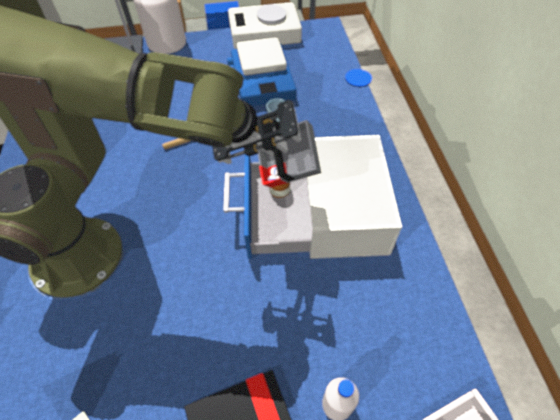

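View pics/t6s.png

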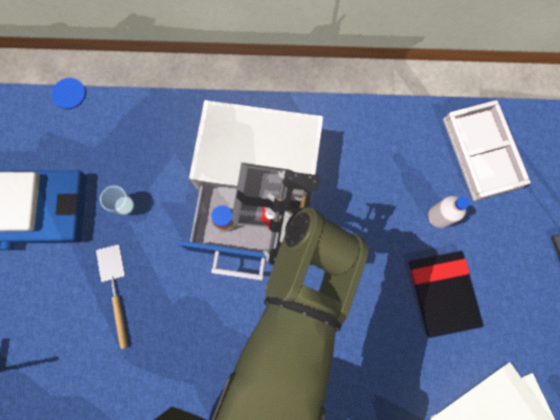

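Run:
```python
from h import *
from scipy.spatial.transform import Rotation as Ro
t=load('t6.png'); s=load('s6.png'); st=manip.read_state()
R=Ro.from_euler('xyz',st['eef_rot']).as_matrix(); p=np.array(st['eef_pos'])
X=R[:,1]; Z=-R[:,2]; Y=np.cross(Z,X); G=p+19*Z   # tote axes
w=lambda x,y,z:G+X*x+Y*y+Z*z   # relative to grip
print('axes z',X[2],Y[2],'corner',w(-61,-54,-80))
for nm,c in (('top',t),('side',s)):
    print(nm,'corner',proj(c,w(-61,-54,-80)).round(1),'red end',proj(c,w(-16,-9,-80)).round(1),
     'fingertip +x in/out',proj(c,w(8,0,-19)).round(1),proj(c,w(20,0,-19)).round(1), 'tip -x',proj(c,w(-8,0,-19)).round(1),proj(c,w(-20,0,-19)).round(1))
def tp(c,u,v,h):
    o,d=ray(c,u,v); P0=w(0,0,-80+h); P=o+d*((P0-o)@Z)/(d@Z); q=P-G; return round(q@X),round(q@Y)
print('top white far',tp(t,270.9,197.1,12),'top disc',tp(t,245+135/5.6,190+130/5.6,12))
print('side discs',tp(s,250+200/8,155+115/8,12),tp(s,250+190/8,155+185/8,12))
```

```text
axes z 0.4188097318224741 0.39013414477775243 corner [548.91633846 -31.60534946 236.30511396]
top corner [278.9 221.7] red end [264. 201.] fingertip +x in/out [270.9 197. ] [271.9 191.5] tip -x [269.6 204.3] [268.6 209.8]
side corner [270.8 185.2] red end [284.8 162. ] fingertip +x in/out [283.3 148.5] [288.3 146.9] tip -x [276.7 150.6] [271.9 152.2]
top white far (-3, -19) top disc (-40, -22)
side discs (-39, -23) (-46, -43)
```

Run:
```python
from h import *
from scipy.spatial.transform import Rotation as Ro
t=load('t6.png'); s=load('s6.png'); c6=load('w6.png'); st=manip.read_state()
R=Ro.from_euler('xyz',st['eef_rot']).as_matrix(); p=np.array(st['eef_pos'])
X=R[:,1]; Z=-R[:,2]; Y=np.cross(Z,X); G=p+19*Z
w=lambda x,y,z:G+X*x+Y*y+Z*z
for q in ((-51,-44),(-31,-44),(-51,-24)):
    print(q,[((proj(c,w(*q,-68))-o)*k).round(0).tolist() for c,o,k in ((s,[250,155],8),(t,[245,190],5.6))])
# wrist disc
o,d=fray(c6,225,257); P0=w(0,0,-68); P=o+d*((P0-o)@Z)/(d@Z)-G; print('wrist disc',P@X,P@Y)
cv2.imwrite('pics/w6c.png',cv2.resize(c6['pixels'][225:300,170:330],(800,375),interpolation=cv2.INTER_CUBIC))
```

```text
(-51, -44) [[174.0, 193.0], [181.0, 161.0]]
(-31, -44) [[236.0, 175.0], [190.0, 114.0]]
(-51, -24) [[163.0, 128.0], [135.0, 157.0]]
wrist disc -42.517239649585704 -24.647339808493996
```

View pics/w6c.png

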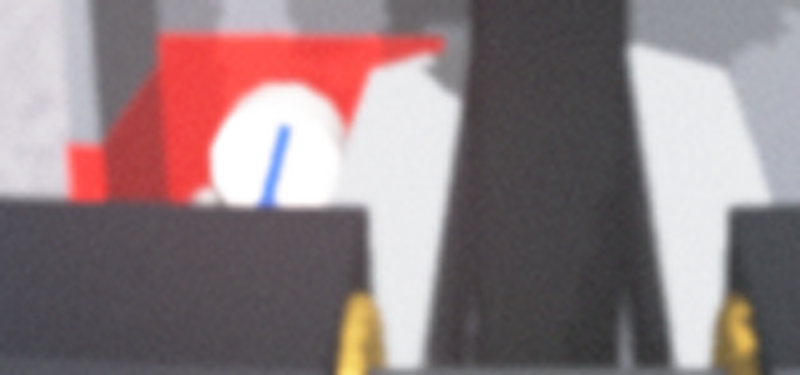

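One disc measures at (-41,-24) in tote axes. It nests on a second disc in the corner and a third that is hidden behind the handle post. I'll yaw the tilted tote slowly so the side camera can see the third.

Emit:
jog_arm([
  [0,0,0,0,0,0.01,0.0],
  [0,0,0,0,0,0.03,0.0],
  [0,0,0,0,0,0.055,0.0],
  [0,0,0,0,0,0.08,0.0],
  [0,0,0,0,0,0.11,0.0],
  [0,0,0,0,0,0.14,0.0],
  [0,0,0,0,0,0.16,0.0],
  [0,0,0,0,0,0.17,0.0],
  [0,0,0,0,0,0.17,0.0],
  [0,0,0,0,0,0.17,0.0],
])

```text
clock: 17.05
eef_pos: [575.0, -13.2, 333.1]
eef_rot: [2.669, -0.401, 1.95]
wrist_force: [-0.4, -0.2, -2.5]
finger_gap: 15.8
```

Run:
```python
from h import *
from scipy.spatial.transform import Rotation as Ro
s=snap('side','s7.png'); t=snap('top','t7.png'); st=manip.read_state()
R=Ro.from_euler('xyz',st['eef_rot']).as_matrix(); p=np.array(st['eef_pos'])
X=R[:,1]; Z=-R[:,2]; Y=np.cross(Z,X); G=p+19*Z
w=lambda x,y,z:G+X*x+Y*y+Z*z
print(X[2],Y[2],Z[2],p,st['clock'],st['wrist_force'])
u,v=proj(s,w(-61,-54,-80)); u0,v0=int(u)-30,int(v)-45
for q in ((-51,-44),(-31,-44),(-41,-25)): print(q,((proj(s,w(*q,-68))-[u0,v0])*10).round())
a=cv2.resize(s['pixels'][v0:v0+60,u0:u0+75],None,fx=10,fy=10,interpolation=cv2.INTER_CUBIC)
cv2.imwrite('pics/z7.png',a)
```

```text
0.41896657829391704 0.38999262824537395 0.8199833877506008 [575.00127762 -13.17684232 333.07716449] 17.15 [-1.02470953 -0.25830956 -2.86942494]
(-51, -44) [310. 390.]
(-31, -44) [384. 346.]
(-41, -25) [308. 298.]
```

View pics/z7.png

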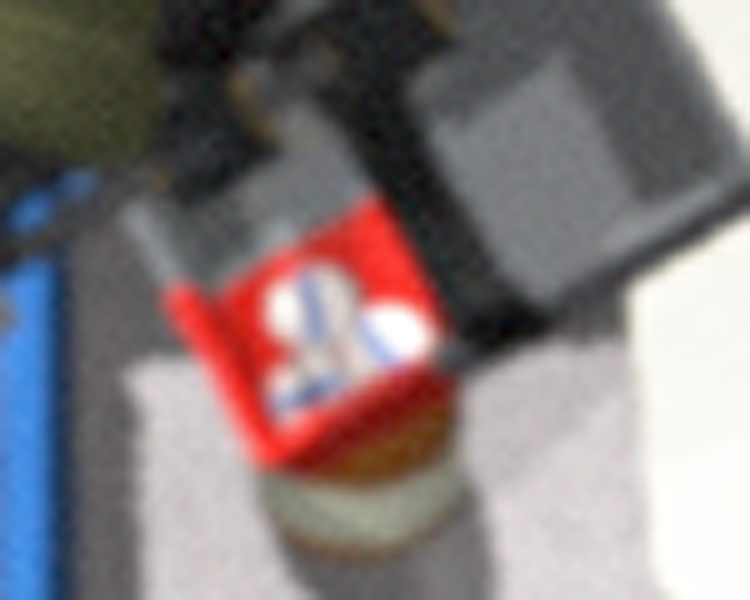

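All three discs are now visible, packed in the red corner at zoom (305,390), (395,335) and (310,300). The tote is at 34.9° and steady, so I'm handing in.

```bash
python3 -c "
from cell import manip
print(abs(manip.read_state()['qd']).max()); print(manip.sign_off())"
```

```text
0.0022971288168912294
the job is handed in; nothing more can be done
None
```

I pulled the drawer out to its stop and lifted the tote level by its black handle. I then tilted it about 35° with the red corner lowest, and handed in at about 17 s while still holding it.

**Last checks**
- **Tilt:** 34.9°, with the red corner about 236 mm above the bench. The arm was still and the grip held at 15.8 mm on the handle.
- **Discs:** all three are packed together inside the red area. One was hidden behind the handle post at first, so I turned the tilted tote 20° about the vertical, keeping the same tilt, until the side camera showed all three.
- **Jar and bench:** in the last pictures the jar is standing in the drawer. Nothing on the bench looks moved, though I judged that by eye and did not measure it.

**Less certain:**
- **Drawer:** the wrist force rose to about 50 N at the stop, then I eased off and released. The wrist camera later put the handle within about 1 mm of that spot. I did not measure the full 160 mm directly because I didn't know how far open the drawer started.
- **Packing:** the discs form a triangle, so the farthest one sits about 36 mm from the exact corner rather than tight against a wall.

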